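Carry a loose glass tube on its tray to the light box

ROBOT

A 7-joint arm with a two-finger parallel gripper is mounted at the origin on the work surface. World frame = base frame: x ahead of the robot, y to its left, z up, the work surface at z = 0. Lengths are in mm, angles in rad, forces in N, time in s.
With the tool pointing down it reaches from about 400 to 925 mm from the base axis. Payload 5.6 kg.
Tool frame: the origin (TCP) lies between the finger pads; the fingertips stand 17 mm ahead of it and the grasp point (between the pads) lies 2 mm behind it (manip.tip_reach is the distance from the TCP to the fingertips, in mm); z points along the fingers, y is the line along which they close (so a half turn about z gives the same grasp; the last joint's range is limited). The gripper opens to 85 mm and grips with 20 to 120 N. Pads are 22 mm wide; open, the fingers measure 114 mm over their backs; the gripper's body (76 mm by 85 mm) begins 54 mm behind the grasp point. The pads swing forward as they close: fully open they stand 13 mm farther back than shut.
Start: joints at [1.251, 0.468, -0.012, 1.603, 0.006, 1.071, -0.056], TCP at [177.59, -625.276, 248.29] pointing down, gripper open.
Joint ranges: [-2.53, 2.53], [-0.31, 2.02], [-1.57, 1.55], [0.28, 2.44], [-1.29, 4.43], [0.15, 1.84], [-2.92, 2.92]. Speed limits (rad/s): [2.57, 2.57, 3.14, 3.14, 3.14, 3.14, 3.14].

INTERFACE

Orientations are given as [roll, pitch, yaw] about the fixed x, y, z axes, in that order (R = Rz(yaw) Ry(pitch) Rx(roll)).
In Python, from plant import manip, read_camera gives the robot as it stands. The module is installed in compiled form; this text tells all that it offers.
- The arm moves only by the shell command python3 -m handwheel 'ROWS'. ROWS is JSON, a list of rows, each a list of 3 entries, a list of its own where there are three numbers: the opening, from 0 (shut) to 1 (fully open), then the shift along the world's x, y, z scaled (see below), then the turn, a rotation vector about the world's x, y, z scaled (see below). In form: [[hand, [tx, ty, tz], [ax, ay, az]], ...]. A call has 1 to 8 rows; each row shifts and turns the commanded pose from where the row before left it; what a row does not reach is not made up. The controller multiplies each number of a shift by 0.02 m and each number of a turn by 0.1 rad. A row lasts 1/12 s, in which the tool goes at most 41.7 mm and 7.16 degrees, less where a joint would pass 70% of its speed; a pose out of reach is approached as far as the arm can. A call with a number of a shift or a turn outside -1 to 1 is refused whole. A call with a gripper value outside its range is refused whole. The fingers move at their own pace and stop on an object; the grip force is fixed at half the most. Time passes only in rows, so rows that do not move let the fingers close. It gives the time, the measured TCP pose, the force, the opening and the grip force at its end, in the units of the state.
- manip.observe(): the state, without advancing time (a new reading comes with each control period).
- read_camera(name): name is "side" or "top" or "wrist"; returns a dict with "pixels" (384x512x3 uint8, red, green, blue), "intrinsics" (3x3 intrinsics, pixels), "dist" ([k1, k2, p1, p2, k3] as OpenCV has them; the pictures are not rectified), "extrinsics" (4x4, takes a point from world to camera coordinates); the wrist camera has in their place "hand_eye" (4x4, takes a point from camera to tool coordinates, whose origin is the TCP and whose axes are the flange's). Camera axes: x right, y up, looking along -z (the intrinsics and any distortion apply to the point x, -y, -z); pixel columns grow to the right and rows downward; lengths in mm; the calibration is good to about 2 mm. A picture is of the moment at which its call begins: read the wrist's pose just before it. There is no depth.
- manip.job_done(): hands the job in; it is judged then, once.
The state is a dict: "time": time; "joints": joint angles; "dq": joint speeds; "joint_torque": joint torques, N m; "tool_pos": TCP position; "eef_rot": TCP orientation; "force": force on the tool from outside, world axes, zero at the start; "ft_torque": the same for the moment, N m; "width": opening from 0.0 (shut) to 1.0 (fully open); "grasp_force": force on a finger pad.
Only numpy, scipy, OpenCV 4.12 (cv2) and the standard library are available. Lean on these libraries where they do the work, as an engineer would, in place of code of your own. Each camera call takes 0.05 s, during which the arm holds its last target. There are 200 camera calls.

TASK

Pick up the blue tray by its bar, hold it well clear of everything and tilt it so that the loose amber glass tube rolls up onto the white window panel in the tray's floor; keep the tube there for three seconds with the tray still in the air. Then set the tray down squarely in the middle of the light box, tube still on the white panel, and let go. Never let the tube run against an end wall of the tray or touch it with the gripper, and leave the flask and the jar where they are.

Things in the scene. Friction and masses are not known exactly. Their poses are not given: they have to be found in the camera images.
- tray: Loose blue tray, 0.55 kg (varies), pale wooden rims. Outside 152 (its x) x 352 mm (its y), inside 140 x 340, rims 6 thick, up to 46 mm above the underside; floor's upper face 10 mm above it (ramps: see window); feet at x +-55, y +-150. Posts at x +-73 carry a bar over the middle. Origin: centre of the underside, z up. Starts level on the table, its y within 0.2 rad of world y.
- grip (a point): Middle of the tray's wooden grip bar, 120 mm above the tray's underside over its centre; axes as the tray's. The bar is 152 mm long (tray x), 24 mm thick (tray y), 40 mm high (100 to 140 mm above the underside). Take it from above, fingers closing along the tray's y.
- window (a point): Centre of the white window panel across the tray's floor: tray y +70, z 12.5 mm; axes as the tray's. Its top is flat from y 50 to 90 mm, 2.5 mm above the floor; shallow blue ramps (0.03 rad) lead up to it from y -33 and down from it to the +y wall, no stops. The tube's middle must lie over it. Turning the tray + about its x lifts its +y end: the tube rolls to -y.
- tube: Sealed amber glass tube, round ends, white band; 60 mm thick, 120 long, 0.25 kg (varies), lying across the tray (its x along tray x). Origin: its middle, 30 mm above the floor. Starts at tray y -105 to -55, meets an end wall at +-140 mm. Rolls at 6.6 m/s2 per rad of slope, lags 2/3 of the tray's acceleration; rolling resistance 0.09 m/s2: it sticks below about 0.0135 rad of slope.
- lightbox: Grey fixed light box with a white lit top panel, 210 mm (its x) by 400 mm (its y) by 36 mm high, level. Origin: centre of the underside, on the table. z up. The tray stands on it the same way round, long side along long side (either end first).
- lit (a point): Centre of the light box's top, 36 mm above the table. Axes as the light box's.
- flask: Bystander: clear conical glass flask, 72 mm wide, 100 mm high, standing beyond the work. Origin under its centre.
- jar: Bystander: glass jar, 64 mm wide, 90 mm high. Origin under its centre.
There are look-alikes about, which are no part of the job. Several things have the shape of the tube; the one meant has the colours described above.

How it is judged (in metres and radians):
On the way:
1. the tray is held up, at least 60 mm clear of the table, with the tube kept on the white panel for three seconds (height (world z) of tray above 0.06 m and height (world z) of window above 0.065 m and y of tube in the frame of tray between 0.05 and 0.09 m and contact force between tray and lightbox below 0.1 N), for 3 s.
At the end, for the whole second after the job is handed in: The tray stands flat on the light box, its centre within 25 mm of the middle of the box's top and its long side within 0.12 rad of the box's, released; the tube lies at rest on the tray with its middle over the white panel (tray y 50 to 90 mm) (horizontal distance between tray and lit below 0.025 m and angle between the y axis of tray and the y axis of lightbox, either way round below 0.12 rad and z of tray in the frame of lit between -0.003 and 0.004 m and angle between tray's own z axis and vertical below 0.04 rad and y of tube in the frame of tray between 0.05 and 0.09 m and z of tube in the frame of tray below 0.047 m and linear speed of tube below 0.03 m/s and linear speed of tray below 0.02 m/s); the robot touches nothing.
It fails at once if the tube runs against an end wall of the tray (y of tube in the frame of tray above 0.1385 m or y of tube in the frame of tray below -0.1385 m).
It fails at once if the tube leaves the tray's floor (z of tube in the frame of tray above 0.055 m).
It fails at once if the gripper or arm touches the glass tube (contact force between tube and the arm above 0.3 N or contact force between tube and the fingers above 0.3 N).
It fails at once if a bystander is disturbed (distance of any of flask, jar from where it was at the start of the episode above 0.02 m).
It also fails if it takes over 72 s, if anything falls off the work surface, if the arm or the gripper's body presses on something with over 40 N, if the wrist force passes 120 N, or if a joint passes its speed limit or range.

## Working session

There is one attempt and no reset: what is moved stays moved. The work goes in short steps, Python scripts to look and compute and a shell command to move; the robot and the scene stay as the last step left them, time stands still between calls to the robot, and variables do not carry over. Pictures are saved under pics/ and viewed, at most 10 in all, crops included, and the job is handed in when it is done.

```bash
mkdir -p pics; ls
python3 - <<'E'
from plant import manip, read_camera
import cv2,numpy as np,pickle
d={}
for n in ["side","top","wrist"]:
    d[n]=(manip.observe(),read_camera(n))
    c=d[n][1]
    cv2.imwrite(f"pics/{n}0.png",c["pixels"][:,:,::-1])
    print(n,{k:np.round(v,3).tolist() for k,v in c.items() if k!="pixels"})
pickle.dump(d,open("d0.pkl","wb"))
a=np.hstack([d["side"][1]["pixels"],d["top"][1]["pixels"]])
print(manip.observe())
E
```

```text
pics
side {'intrinsics': [[440.825, 0.0, 249.269], [0.0, 440.825, 197.608], [0.0, 0.0, 1.0]], 'dist': [-0.038, 0.0, 0.0, 0.0, 0.0], 'extrinsics': [[-0.885, -0.465, -0.004, 465.873], [0.294, -0.568, 0.769, -215.633], [-0.36, 0.68, 0.639, -1307.641], [0.0, 0.0, 0.0, 1.0]]}
top {'intrinsics': [[451.669, 0.0, 260.13], [0.0, 451.669, 193.442], [0.0, 0.0, 1.0]], 'dist': [-0.019, 0.0, 0.0, 0.0, 0.0], 'extrinsics': [[0.006, -1.0, -0.017, 12.894], [0.998, 0.005, 0.062, -532.764], [-0.061, -0.018, 0.998, -1404.038], [0.0, 0.0, 0.0, 1.0]]}
wrist {'intrinsics': [[274.395, 0.0, 254.843], [0.0, 274.395, 186.046], [0.0, 0.0, 1.0]], 'dist': [-0.063, 0.0, 0.0, 0.0, 0.0], 'hand_eye': [[-0.001, 0.954, 0.301, 76.231], [1.0, 0.001, 0.0, 0.178], [-0.0, 0.301, -0.954, -124.756], [0.0, 0.0, 0.0, 1.0]]}
{'time': 0.15, 'joints': array([ 1.25099044,  0.46821234, -0.01161915,  1.60337891,  0.00601579,
        1.07140678, -0.05629707]), 'dq': array([-0.00063213, -0.00251188, -0.00199375, -0.00448491, -0.00092283,
       -0.00139697, -0.00058001]), 'joint_torque': array([ 3.75180098e-04, -5.32796860e+01,  2.16400990e-02, -2.51555872e+01,
        1.14737716e-02,  5.52109981e-03,  3.78872835e-05]), 'tool_pos': array([ 177.47573241, -624.89417217,  247.54657674]), 'eef_rot': array([-3.14022604e+00,  1.10688018e-04,  2.76765774e-01]), 'force': array([-0.19032843, -0.12995549,  0.01668972]), 'ft_torque': array([-0.01398989,  0.01493939,  0.01297072]), 'grasp_force': 0.0, 'width': 0.9992384337420541}
```

View pics/top0.png

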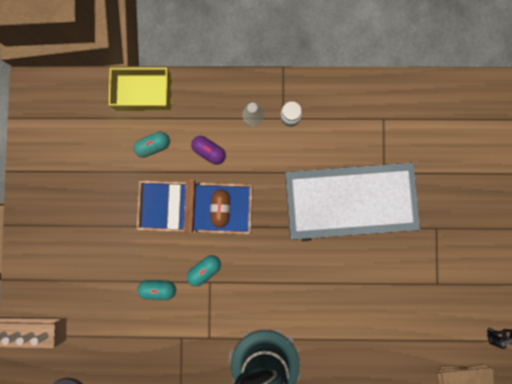

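View pics/side0.png

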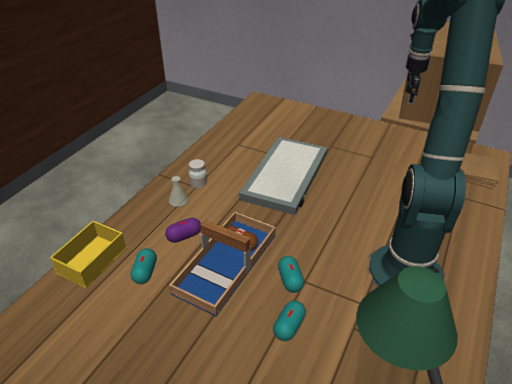

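The top view shows the tray at about (195,207), with the white panel at (175,207) towards world +y, the amber tube at (220,208) and the light box at (352,201). The flask (253,113) and jar (291,113) are further out. The side view has the tray at (225,262) with its bar at (228,235), and the light box at (285,172).

```bash
cat > h.py <<'E'
import cv2,numpy as np
from scipy.spatial.transform import Rotation as R
def cam2world(c,st=None):
    if "extrinsics" in c: return np.linalg.inv(c["extrinsics"])
    T=np.eye(4);T[:3,:3]=R.from_euler("xyz",st["eef_rot"]).as_matrix();T[:3,3]=st["tool_pos"]
    return T@c["hand_eye"]
def rays(c,px,st=None):
    px=np.asarray(px,float).reshape(-1,1,2)
    u=cv2.undistortPoints(px,c["intrinsics"],c["dist"])[:,0]
    d=np.c_[u[:,0],-u[:,1],-np.ones(len(u))]
    T=cam2world(c,st); return T[:3,3],d@T[:3,:3].T
def plane(c,px,z,st=None):
    o,d=rays(c,px,st); return o+d*((z-o[2])/d[:,2])[:,None]
def tri(*rs):
    A=np.zeros((3,3));b=np.zeros(3)
    for o,d in rs:
        d=d/np.linalg.norm(d);P=np.eye(3)-np.outer(d,d);A+=P;b+=P@o
    p=np.linalg.solve(A,b)
    return p,[round(float(np.linalg.norm((np.eye(3)-np.outer(d,d)/(d@d))@(p-o))),1) for o,d in rs]
def biggest(m):
    cs,_=cv2.findContours(m.astype(np.uint8),cv2.RETR_EXTERNAL,cv2.CHAIN_APPROX_NONE)
    return max(cs,key=cv2.contourArea)
E
python3 - <<'E'
from h import *
import pickle
d=pickle.load(open("d0.pkl","rb"))
def quad(cnt):
    h=cv2.convexHull(cnt)
    q=cv2.approxPolyN(h,4)[0] if hasattr(cv2,'approxPolyN') else cv2.boxPoints(cv2.minAreaRect(h))
    return q.astype(float)
Q={}
for n in ["top","side"]:
    c=d[n][1];p=c["pixels"];hsv=cv2.cvtColor(p,cv2.COLOR_RGB2HSV);H,S,V=[hsv[...,i].astype(int) for i in range(3)]
    yy,xx=np.mgrid[:384,:512]
    roi=((xx>275)&(xx<430)&(yy>150)&(yy<250)) if n=="top" else ((xx>230)&(xx<335)&(yy>130)&(yy<220))
    white=roi&(S<25)&(V>170)
    box=roi&((S<45)|((H>90)&(H<130)&(S<90)))
    roit=((xx>130)&(xx<260)&(yy>170)&(yy<245)) if n=="top" else ((xx>165)&(xx<280)&(yy>205)&(yy<315))
    blue=roit&(H>100)&(H<130)&(S>120)
    pan=roit&(S<40)&(V>150)
    for k,m in [("white",white),("pan",pan)]:
        cnt=biggest(m);q=quad(cnt);M=cv2.moments(cnt)
        Q[n,k]=(M["m10"]/M["m00"],M["m01"]/M["m00"]);Q[n,k,"q"]=q
        print(n,k,cv2.contourArea(cnt),np.round(Q[n,k],1),q.tolist())
    pts=np.argwhere(blue|pan)[:,::-1].astype(np.int32).reshape(-1,1,2)
    Q[n,"fl"]=quad(pts);print("floor",Q[n,"fl"].tolist())
    if n=="top":
        print("box",quad(biggest(box)).tolist(),plane(c,quad(biggest(box)),36)[:,:2].round())
        r=cv2.minAreaRect(pts);w=plane(c,cv2.boxPoints(r),10);print("floor rect",w.round(),w.mean(0).round(1))
        amb=roit&(H<14)&(S>120)&(V<190)&(xx>205)&(xx<235);cn=biggest(amb);print("tube",plane(c,cn.reshape(-1,2).mean(0),45).round(),cv2.boundingRect(cn))
        for nm,px in [("flask",(253,118)),("jar",(291,117))]: print(nm,plane(c,[px],20).round())
for k in ["white","pan"]:
    print(k,tri(*[(lambda r:(r[0],r[1][0]))(rays(d[n][1],Q[n,k])) for n in ["top","side"]]))
    w=plane(d["top"][1],Q["top",k,"q"],36 if k=="white" else 12.5);print(w.round())
    w=plane(d["side"][1],Q["side",k,"q"],36 if k=="white" else 12.5);print(w.round())
E
```

```text
top white 5941.0 [352.2 200.5] [[413.0, 222.0], [296.0, 231.0], [292.0, 179.0], [408.0, 170.0]]
top pan 445.5 [173.4 206.5] [[180.0, 185.0], [178.0, 228.0], [167.0, 228.0], [169.0, 185.0]]
floor [[248.0, 230.0], [141.0, 228.0], [144.0, 184.0], [248.0, 187.0]]
box [[420.0, 229.0], [290.0, 241.0], [285.0, 172.0], [413.0, 162.0]] [[ 424. -477.]
 [ 385.  -77.]
 [ 599.  -61.]
 [ 632. -459.]]
floor rect [[424. 390.  10.]
 [563. 388.  10.]
 [552.  50.  10.]
 [415.  54.  10.]] [488.6 220.8  10. ]
tube [[454. 140.  45.]] (212, 212, 16, 15)
flask [[772.  40.  20.]]
jar [[776. -81.  20.]]
side white 2318.0 [284.6 170.5] [[320.0, 148.0], [290.0, 201.0], [247.0, 190.0], [282.0, 140.0]]
side pan 326.0 [211.4 276.2] [[232.0, 280.0], [226.0, 288.0], [190.0, 272.0], [197.0, 265.0]]
floor [[215.0, 303.0], [172.0, 294.0], [212.0, 212.0], [267.0, 233.0]]
white (array([ 514.60061822, -271.75035671,   16.05450628]), [2.9, 2.9])
[[ 446. -456.   36.]
 [ 416.  -96.   36.]
 [ 577.  -83.   36.]
 [ 607. -443.   36.]]
[[ 444. -448.   36.]
 [ 419.  -94.   36.]
 [ 577.  -79.   36.]
 [ 602. -433.   36.]]
pan (array([493.44140325, 291.95185101,   9.39992849]), [3.4, 3.4])
[[559. 270.  12.]
 [423. 274.  12.]
 [422. 309.  12.]
 [558. 305.  12.]]
[[435. 280.  12.]
 [436. 313.  12.]
 [559. 311.  12.]
 [556. 278.  12.]]
```

View pics/wrist0.png

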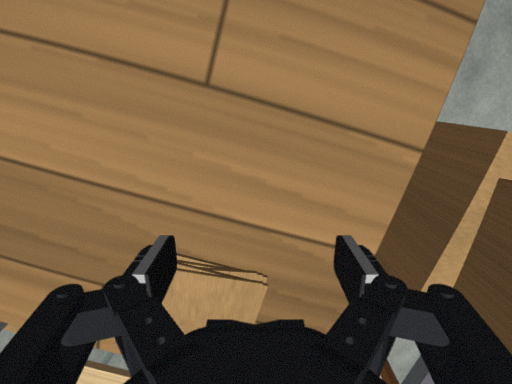

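The wrist view shows only the table and some clutter; nothing of the job is in it. From the top camera, the tray centre is about (489,221) with yaw -0.028, and its panel is 69 mm along +y as expected. The light box is at about (511,-269), yaw 0.083. Side-view heights were rough, so I'll remeasure with the wrist camera as the arm goes over.

```bash
python3 -m handwheel '[[1,[0.8,1,0.5],[0,0,-0.15]],[1,[0.8,1,0.5],[0,0,-0.15]],[1,[0.8,1,0.5],[0,0,-0.15]],[1,[0.8,1,0.5],[0,0,-0.15]],[1,[0.8,1,0.5],[0,0,-0.15]],[1,[0.8,1,0.5],[0,0,-0.15]],[1,[0.8,1,0],[0,0,-0.15]],[1,[0.8,1,0],[0,0,-0.15]]]' >/dev/null
python3 -m handwheel '[[1,[0.8,1,0],[0,0,-0.15]],[1,[0.8,1,0],[0,0,-0.15]],[1,[0.8,1,0],[0,0,-0.15]],[1,[0.8,1,0],[0,0,-0.15]],[1,[0.8,1,0],[0,0,-0.15]],[1,[0.8,1,0],[0,0,-0.15]],[1,[0.8,1,0],[0,0,-0.15]],[1,[0.8,0.5,0],[0,0,-0.15]]]'
cat > snap.py <<'E'
import sys,pickle,cv2
from plant import manip, read_camera
n,cam=sys.argv[1],sys.argv[2]
s=manip.observe();c=read_camera(cam);pickle.dump((s,c),open(n+".pkl","wb"));cv2.imwrite(f"pics/{n}.png",c["pixels"][:,:,::-1])
print(n,s["time"],s["tool_pos"].round(1),s["eef_rot"].round(4),s["dq"].round(3))
E
python3 -m handwheel '[[1,[0.8,0.2,0],[0,0,-0.15]],[1,[0,0,0],[0,0,0]]]'
python3 snap.py wL1 wrist
python3 -m handwheel '[[1,[0,1,0],[0,0,-0.15]],[1,[0,1,0],[0,0,-0.15]],[1,[0,1,0],[0,0,-0.15]],[1,[0,1,0],[0,0,0]],[1,[0,1,0],[0,0,0]],[1,[0,1,0],[0,0,0]],[1,[0,0.5,0],[0,0,0]],[1,[0,0,0],[0,0,0]]]'
python3 snap.py wL2 wrist
python3 -m handwheel '[[1,[0,1,0],[0,0,0]],[1,[0,1,0],[0,0,0]],[1,[0,1,0],[0,0,0]],[1,[0,1,0],[0,0,0]],[1,[0,1,0],[0,0,0]],[1,[0,1,0],[0,0,0]],[1,[0,1,0],[0,0,0]],[1,[0,1,0],[0,0,0]]]'
python3 -m handwheel '[[1,[0,1,0],[0,0,0]],[1,[0,0.5,0],[0,0,0]],[1,[0,0,0],[0,0,0]]]'
python3 snap.py wT1 wrist
python3 -m handwheel '[[1,[0,1,0],[0,0,0]],[1,[0,1,0],[0,0,0]],[1,[0,1,0],[0,0,0]],[1,[0,1,0],[0,0,0]],[1,[0,1,0],[0,0,0]],[1,[0,0.5,0],[0,0,0]],[1,[0,0,0],[0,0,0]]]'
python3 snap.py wT2 wrist
python3 -c "
import cv2,numpy as np
a=[cv2.resize(cv2.imread(f'pics/{n}.png'),(400,300)) for n in ['wL1','wL2','wT1','wT2']]
cv2.imwrite('pics/m1.png',np.vstack([np.hstack(a[:2]),np.hstack(a[2:])]))"
```

```text
time: 1.48
tool_pos: [434.4, -312.5, 308.2]
eef_rot: [-3.141, 0.0, 0.038]
force: [-0.1, -0.5, 0.6]
width: 1.003
grasp_force: 0.0
time: 1.65
tool_pos: [452.5, -308.9, 308.1]
eef_rot: [-3.141, -0.001, 0.026]
force: [-0.2, 0.8, 1.0]
width: 1.002
grasp_force: 0.0
wL1 1.65 [ 452.5 -308.9  308.1] [-3.1407e+00 -1.5000e-03  2.6300e-02] [ 0.036 -0.02   0.039  0.033  0.01   0.015  0.061]
time: 2.37
tool_pos: [449.1, -179.9, 308.4]
eef_rot: [-3.142, 0.0, -0.021]
force: [0.4, 0.0, -0.2]
width: 0.998
grasp_force: 0.0
wL2 2.3667 [ 449.1 -179.9  308.4] [-3.1415e+00  3.0000e-04 -2.0900e-02] [ 0.021  0.018  0.043 -0.026  0.016 -0.005  0.027]
time: 3.08
tool_pos: [449.8, -22.5, 308.3]
eef_rot: [3.141, -0.0, -0.026]
force: [0.5, -0.3, 0.2]
width: 0.998
grasp_force: 0.0
time: 3.33
tool_pos: [449.9, 9.4, 308.3]
eef_rot: [-3.141, -0.0, -0.021]
force: [0.7, -0.4, 0.6]
width: 1.003
grasp_force: 0.0
wT1 3.3333 [449.9   9.4 308.3] [-3.1413e+00 -1.0000e-04 -2.1500e-02] [ 0.024 -0.     0.043  0.004  0.015  0.002  0.036]
time: 3.97
tool_pos: [449.9, 119.2, 308.2]
eef_rot: [-3.141, 0.0, -0.022]
force: [-0.9, -0.6, 0.1]
width: 1.001
grasp_force: 0.0
wT2 3.9667 [449.9 119.2 308.2] [-3.1412e+00  1.0000e-04 -2.1900e-02] [ 0.025 -0.01   0.034  0.015  0.008  0.007  0.036]
```

View pics/m1.png

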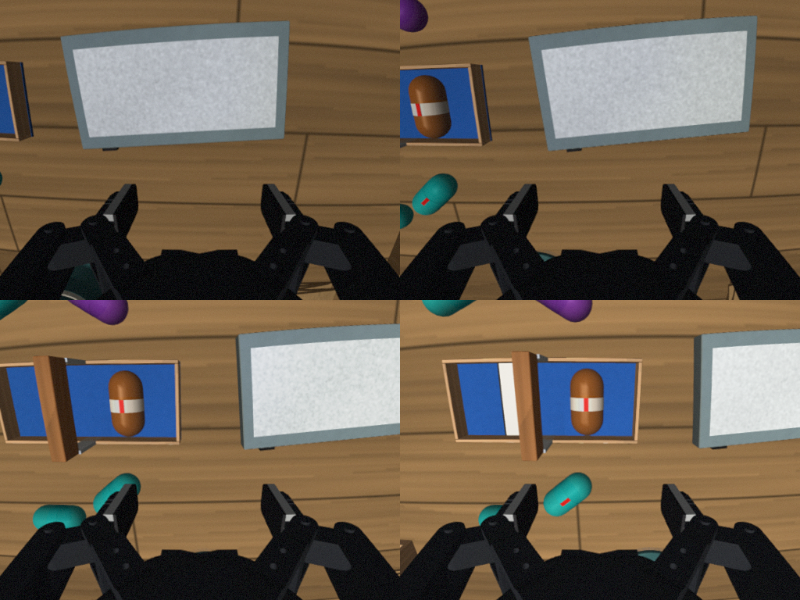

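The montage shows the whole light box top in both upper frames. In the lower frames the tray shows its bar at about (52,408) and (525,405), and the tube and panel are visible. Next I'll enlarge the bar and measure the box.

Run:
```python
from h import *
import pickle
D={n:pickle.load(open(n+".pkl","rb")) for n in ["wL1","wL2","wT1","wT2"]}
a=D["wT1"][1]["pixels"][60:220,0:130];b=D["wT2"][1]["pixels"][60:220,120:250]
im=np.hstack([cv2.resize(x,None,fx=3,fy=3,interpolation=cv2.INTER_CUBIC) for x in (a,b)])
cv2.imwrite("pics/bar.png",im[:,:,::-1])
qs=[]
for n in ["wL1","wL2"]:
    s,c=D[n];hsv=cv2.cvtColor(c["pixels"],cv2.COLOR_RGB2HSV);S,V=hsv[...,1],hsv[...,2]
    m=(S<30)&(V>150);m[230:]=0;m[:,:50 if n=="wL1" else 140]=0
    q=cv2.approxPolyN(biggest(m),4)[0].astype(float)
    q=q[np.argsort(np.arctan2(*(q-q.mean(0)).T))];qs.append((s,c,q));print(q.tolist())
P=[]
for i in range(4):
    r=[(o,d[0]) for o,d in (rays(c,q[i],s) for s,c,q in qs)]
    p,e=tri(*r);P.append(p);print(p.round(1),e)
P=np.array(P);print("mean",P.mean(0))
for s,c,q in qs:
    w=plane(c,q,36,s);print(w.round(1).tolist(),w.mean(0).round(1))
```

```text
[[91.0, 59.0], [114.0, 175.0], [352.0, 163.0], [357.0, 45.0]]
[[180.0, 62.0], [198.0, 177.0], [438.0, 154.0], [444.0, 36.0]]
[579.  -82.7  39. ] [1.5, 1.5]
[415.1 -93.1  32.1] [0.0, 0.0]
[ 446.1 -450.7   44.7] [0.5, 0.5]
[ 607.3 -442.9   32.5] [1.5, 1.5]
mean [ 511.88590576 -267.32720581   37.07524792]
[[580.9, -80.9, 36.0], [416.2, -95.1, 36.0], [443.8, -453.9, 36.0], [605.1, -441.6, 36.0]] [ 511.5 -267.9   36. ]
[[577.8, -82.0, 36.0], [416.3, -93.9, 36.0], [444.8, -456.6, 36.0], [608.2, -440.6, 36.0]] [ 511.8 -268.3   36. ]
```

View pics/bar.png

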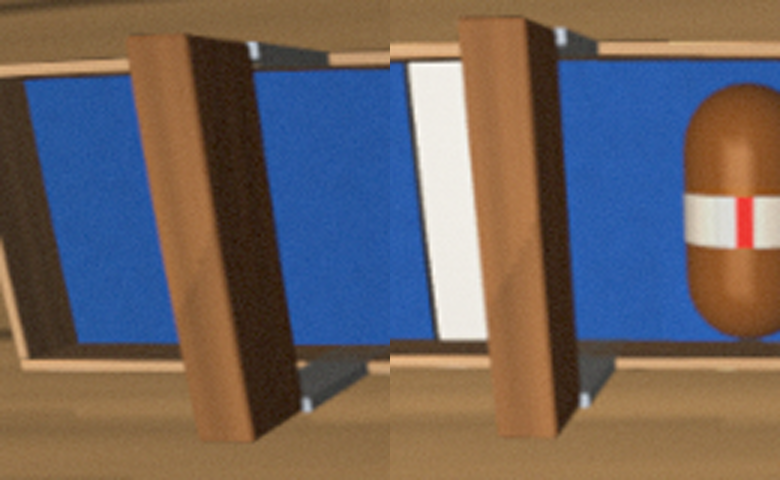

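The enlarged crops show the bar's lit top face. Its corners are (130,36), (188,36), (252,441), (200,441) on the left and (460,18), (524,18), (557,436), (497,436) on the right. The box top measured z 37, centre (511.6,-268), yaw 0.078.

Run:
```python
from h import *
import pickle
D={n:pickle.load(open(n+".pkl","rb")) for n in ["wT1","wT2"]}
A=np.array([(130,36),(188,36),(252,441),(200,441)])/3+[0,60]
B=(np.array([(460,18),(524,18),(557,436),(497,436)])-[390,0])/3+[120,60]
P=[]
for a,b in zip(A,B):
    r=[(o,d[0]) for o,d in (rays(D["wT1"][1],a,D["wT1"][0]),rays(D["wT2"][1],b,D["wT2"][0]))]
    p,e=tri(*r);P.append(p);print(p.round(1),e)
P=np.array(P);print("bar",P.mean(0).round(1))
for n,q in (("wT1",A),("wT2",B)): 
    w=plane(D[n][1],q,140,D[n][0]);print(w.round(1).tolist(),w.mean(0).round(1));v=w[0]+w[1]-w[2]-w[3];print("yaw",np.arctan2(v[1],v[0]))
s,c=D["wT2"];hsv=cv2.cvtColor(c["pixels"],cv2.COLOR_RGB2HSV);H,S,V=[hsv[...,i] for i in range(3)]
m=((H<12)|(S<60))&(V>60);m[:80]=0;m[175:]=0;m[:,:210]=0;m[:,270:]=0
cn=biggest(m);r=cv2.minAreaRect(cn);print("tube",r,plane(c,r[0],44,s).round(1))
```

```text
[563.5 230.3 135.1] [0.1, 0.1]
[562.3 208.1 135.6] [0.1, 0.1]
[412.9 210.6 141.2] [0.1, 0.1]
[411.7 235.7 136.9] [0.2, 0.2]
bar [487.6 221.2 137.2]
[[563.0, 226.7, 140.0], [561.6, 205.1, 140.0], [412.4, 211.5, 140.0], [412.7, 233.3, 140.0]] [487.4 219.2 140. ]
yaw -0.043476630504065326
[[562.8, 228.5, 140.0], [561.9, 206.7, 140.0], [412.6, 211.0, 140.0], [413.1, 234.4, 140.0]] [487.6 220.2 140. ]
yaw -0.034077598967238845
tube ((238.89085388183594, 132.0080108642578), (23.01165008544922, 42.836700439453125), 85.8150863647461) [[483.6 140.6  44. ]]
```

The bar is at (487.6,220.5), top z about 137–140 (140 expected), yaw about -0.033. The tube is at tray y of about -80. Both agree with the text, so I'll grasp.

```bash
python3 -m handwheel '[[1,[0.3,0.8,0],[0,0,0]],[1,[0.3,0.8,0],[0,0,0]],[1,[0.3,0.8,-0.5],[0,0,-0.1]],[1,[0.3,0.9,-1],[0,0,0]],[1,[0.3,0.9,-1],[0,0,0]],[1,[0.4,0.9,-1],[0,0,0]],[1,[0,0,-1],[0,0,0]],[1,[0,0,-1],[0,0,0]]]'
python3 -m handwheel '[[1,[0,0,-0.8],[0,0,0]],[1,[0,0,-0.5],[0,0,0]],[1,[0,0,-0.2],[0,0,0]],[1,[0,0,0],[0,0,0]]]'
python3 snap.py wG wrist
```

```text
time: 4.68
tool_pos: [488.6, 219.4, 196.9]
eef_rot: [3.141, 0.0, -0.034]
force: [-0.2, -0.4, -0.3]
width: 1.003
grasp_force: 0.0
time: 5.02
tool_pos: [487.8, 219.3, 167.6]
eef_rot: [3.14, 0.001, -0.035]
force: [0.3, 0.4, 0.4]
width: 1.004
grasp_force: 0.0
wG 5.0167 [487.8 219.3 167.6] [ 3.1404e+00  1.2000e-03 -3.4800e-02] [-0.    -0.025 -0.018 -0.022 -0.007  0.011  0.004]
```

```bash
python3 -m handwheel '[[1,[0,0.06,-0.6],[0,0,0]],[1,[0,0,-0.6],[0,0,0]],[1,[0,0,-0.6],[0,0,0]],[1,[0,0,-0.4],[0,0,0]],[1,[0,0,-0.2],[0,0,0]],[1,[0,0,0],[0,0,0]],[0.6,[0,0,0],[0,0,0]],[0.4,[0,0,0],[0,0,0]]]'
python3 -m handwheel '[[0.3,[0,0,0],[0,0,0]],[0.2,[0,0,0],[0,0,0]],[0.1,[0,0,0],[0,0,0]],[0,[0,0,0],[0,0,0]],[0,[0,0,0],[0,0,0]],[0,[0,0,0],[0,0,0]]]'
python3 snap.py tG top; python3 snap.py wG2 wrist
python3 -c "
import cv2,numpy as np
a=[cv2.resize(cv2.imread(f'pics/{n}.png'),(400,300)) for n in ['wG','wG2']]
t=cv2.imread('pics/tG.png')[150:270,100:260];a.append(cv2.resize(t,(400,300)))
cv2.imwrite('pics/m2.png',np.vstack([np.hstack(a[:2]),np.hstack([a[2],a[2]*0])]))"
```

```text
time: 5.73
tool_pos: [487.8, 222.2, 120.6]
eef_rot: [-3.141, -0.001, -0.033]
force: [-0.2, -0.4, 0.1]
width: 0.749
grasp_force: 0.0
time: 6.23
tool_pos: [488.0, 222.2, 120.8]
eef_rot: [-3.141, -0.001, -0.033]
force: [-0.1, 0.5, 4.5]
width: 0.274
grasp_force: 60.5
tG 6.2333 [488.  222.2 120.8] [-3.1411e+00 -9.0000e-04 -3.3200e-02] [ 0.     0.001 -0.    -0.     0.001 -0.002  0.001]
wG2 6.2833 [487.9 222.2 120.8] [-3.1412e+00 -9.0000e-04 -3.3200e-02] [-0.001  0.     0.002  0.     0.     0.001 -0.   ]
```

View pics/m2.png

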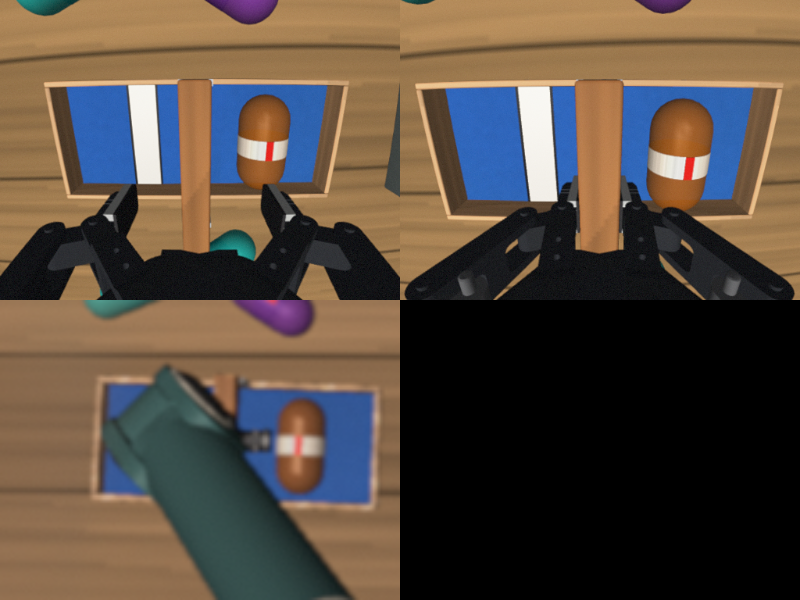

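The grip is solid at 60 N on a 24 mm width. The wrist camera, fixed relative to the tray from now on, sees the tube right of the bar at about (680,155) and the panel at about (537,145). I'll lift, then track the tube in the tool frame.

```bash
python3 -m handwheel '[[0,[0,0,0.1],[0,0,0]],[0,[0,0,0.2],[0,0,0]],[0,[0,0,0.4],[0,0,0]],[0,[0,0,0.6],[0,0,0]],[0,[0,0,0.8],[0,0,0]],[0,[0,0,1],[0,0,0]],[0,[0,0,1],[0,0,0]],[0,[0,0,1],[0,0,0]]]'
python3 -m handwheel '[[0,[0,0,1],[0,0,0]],[0,[0,0,0.8],[0,0,0]],[0,[0,0,0.5],[0,0,0]],[0,[0,0,0.3],[0,0,0]],[0,[0,0,0.1],[0,0,0]],[0,[0,0,0],[0,0,0]]]'
cat > tk.py <<'E'
import sys,pickle
from h import *
from plant import manip, read_camera
def ang(c,cols,row):
    u=cv2.undistortPoints(np.array([[[x,row]] for x in cols],float),c["intrinsics"],c["dist"])[:,0]
    d=np.c_[u[:,0],-u[:,1],-np.ones(len(u))]@c["hand_eye"][:3,:3].T
    return np.arctan2(d[:,1],d[:,2])
def ty(c,col,row,z):  # tool y at tool depth z
    o=c["hand_eye"][:3,3]; return o[1]+np.tan(ang(c,[col],row)[0])*(z-o[2])
def runs(c,row):
    h=cv2.cvtColor(c["pixels"][row-2:row+3].mean(0,keepdims=True).astype(np.uint8),cv2.COLOR_RGB2HSV)[0].astype(int)
    lab=np.where((h[:,0]>100)&(h[:,0]<130)&(h[:,1]>120),'b',np.where((h[:,1]<50)&(h[:,2]>150),'w',np.where((h[:,0]<20)&(h[:,1]>90)&(h[:,2]>70),'a','.')))
    out=[];i=0
    for j in range(1,len(lab)+1):
        if j==len(lab) or lab[j]!=lab[i]:
            if j-i>2: out.append((str(lab[i]),i,j-1))
            i=j
    return out
if __name__=="__main__":
    s=manip.observe();c=read_camera("wrist");pickle.dump((s,c),open("tk.pkl","wb"));cv2.imwrite(f"pics/{sys.argv[1]}.png",c["pixels"][:,:,::-1])
    print(round(s["time"],3),s["tool_pos"].round(1),s["eef_rot"].round(4),s["force"].round(1))
    for row in (155,175):
        print(row,[(l,a,b,round(-ty(c,(a+b)/2,row,81),1),[round(-ty(c,e,row,81)) for e in (a-.5,b+.5)]) for l,a,b in runs(c,row) if b>20 and a<490])
E
python3 tk.py k1
python3 - <<'E'
from tk import *
c=pickle.load(open("tk.pkl","rb"))[1];h=cv2.cvtColor(c["pixels"],cv2.COLOR_RGB2HSV)
print([h[160,x].tolist() for x in (190,255,265,350,360,370,390)])
E
```

```text
time: 7.0
tool_pos: [487.1, 221.8, 223.7]
eef_rot: [3.141, 0.001, -0.033]
force: [1.3, -0.5, -9.0]
width: 0.271
grasp_force: 59.6
time: 7.5
tool_pos: [487.3, 221.7, 276.2]
eef_rot: [3.141, 0.0, -0.033]
force: [-0.9, -0.2, -9.0]
width: 0.276
grasp_force: 59.5
7.5 [487.3 221.7 276.2] [ 3.1413e+00  4.0000e-04 -3.3300e-02] [-0.9 -0.2 -9. ]
155 [('a', 0, 64, np.float64(176.8), [206, 149]), ('b', 66, 151, np.float64(112.9), [148, 79]), ('.', 152, 154, np.float64(77.7), [79, 77]), ('w', 155, 193, np.float64(61.4), [77, 46]), ('.', 194, 196, np.float64(45.2), [46, 44]), ('b', 197, 224, np.float64(33.4), [44, 23]), ('a', 226, 283, np.float64(-0.1), [22, -22]), ('b', 285, 321, np.float64(-37.0), [-23, -51]), ('a', 323, 399, np.float64(-81.8), [-52, -112]), ('b', 401, 443, np.float64(-130.5), [-113, -148]), ('a', 445, 479, np.float64(-164.0), [-149, -179]), ('w', 481, 511, np.float64(-193.9), [-180, -208])]
175 [('a', 0, 68, np.float64(179.1), [211, 149]), ('b', 70, 153, np.float64(113.0), [148, 79]), ('.', 154, 156, np.float64(77.8), [79, 77]), ('w', 157, 195, np.float64(61.2), [77, 46]), ('b', 198, 225, np.float64(33.4), [44, 22]), ('a', 226, 283, np.float64(-0.1), [22, -23]), ('b', 285, 318, np.float64(-36.6), [-23, -50]), ('a', 320, 399, np.float64(-82.4), [-51, -115]), ('b', 401, 439, np.float64(-131.7), [-116, -148]), ('a', 442, 475, np.float64(-164.6), [-150, -180]), ('w', 476, 511, np.float64(-196.0), [-180, -213])]
[[25, 6, 248], [14, 147, 177], [13, 149, 188], [13, 185, 153], [14, 173, 171], [13, 175, 168], [13, 182, 143]]
```

View pics/k1.png

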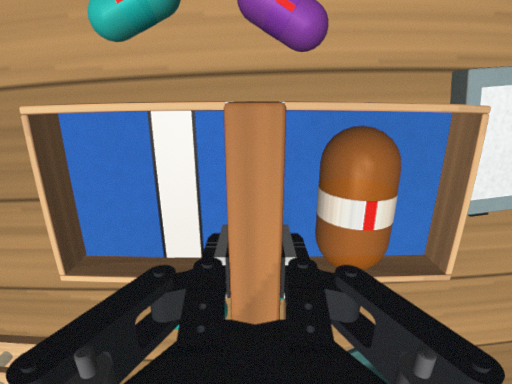

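The tray hangs level and clear of the table. The tube is at columns 320–399 and row 175 (tray y about -81), and the panel is centred at column 176 (y about 69.5), which confirms the tool-frame scale. I'll start with a slight tilt of 0.03 rad, where the ramp is neutral.

```bash
python3 - <<'E'
t=open("tk.py").read().split('    for row in')[0]+'''    T=[]
    for row in (165,180):
        for l,a,b in runs(c,row):
            if l!='a' or b<75 or a>438 or (a>222 and b<287): continue
            e=ang(c,[a-.5,b+.5],row); m=np.mean(e)
            f=lambda m:round(float(-np.tan(m)*205.8),1)
            hw=lambda x:np.arcsin(30/np.hypot(205.8,205.8*np.tan(x)))
            T.append((row,a,b,"both",f(m),"fromL",f(e[0]-hw(e[0]) if e[0]>e[1] else e[0]+hw(e[0])),"fromR",f(e[1]+hw(e[1]) if e[0]>e[1] else e[1]-hw(e[1]))))
    for x in T: print(*x)
'''
open("tk.py","w").write(t)
E
python3 tk.py k2
python3 -m handwheel '[[0,[0,0,0],[-0.15,0,0]],[0,[0,0,0],[-0.15,0,0]],[0,[0,0,0],[0,0,0]],[0,[0,0,0],[0,0,0]]]' >/dev/null
python3 tk.py k3
python3 -m handwheel '[[0,[0,0,0],[0,0,0]],[0,[0,0,0],[0,0,0]]]'>/dev/null
python3 tk.py k4
```

```text
7.55 [487.1 221.6 275.6] [ 3.1409e+00  1.3000e-03 -3.3300e-02] [  0.4   0.  -10. ]
165 321 399 both -80.3 fromL -83.0 fromR -80.9
180 320 398 both -80.8 fromL -83.0 fromR -81.9
7.933 [487.3 222.5 275.9] [ 3.1116e+00 -2.0000e-04 -3.2200e-02] [ 0.1 -0.7 -7.5]
165 318 396 both -77.9 fromL -80.5 fromR -78.6
180 317 394 both -78.0 fromL -80.5 fromR -78.8
8.15 [487.6 221.9 276.2] [ 3.1115e+00 -8.0000e-04 -3.3300e-02] [ 0.6  0.8 -8. ]
165 308 385 both -69.8 fromL -72.3 fromR -70.1
180 307 383 both -69.8 fromL -72.2 fromR -70.2
```

```bash
python3 -m handwheel '[[0,[0,0,0],[0,0,0]],[0,[0,0,0],[0,0,0]],[0,[0,0,0],[0,0,0]]]' >/dev/null
python3 tk.py k5
python3 -m handwheel '[[0,[0,0,0],[0,0,0]],[0,[0,0,0],[0,0,0]],[0,[0,0,0],[0,0,0]]]' >/dev/null
python3 tk.py k6
```

```text
8.45 [487.6 221.8 276.3] [ 3.1115e+00 -1.0000e-03 -3.3500e-02] [ 0.1 -0.1 -9.5]
165 226 361 both -28.3 fromL -7.5 fromR -51.8
180 227 360 both -28.7 fromL -7.9 fromR -52.3
8.75 [487.6 221.9 276.3] [ 3.1115e+00 -9.0000e-04 -3.3200e-02] [-0.6  0.3 -8.1]
165 226 328 both -16.5 fromL -7.5 fromR -26.6
180 227 327 both -16.8 fromL -7.9 fromR -26.7
```

```bash
python3 -m handwheel '[[0,[0,0,0],[0,0,0]],[0,[0,0,0],[0,0,0]],[0,[0,0,0],[0,0,0]]]' >/dev/null
python3 tk.py k7
python3 -m handwheel '[[0,[0,0,0],[0,0,0]],[0,[0,0,0],[0,0,0]],[0,[0,0,0],[0,0,0]]]' >/dev/null
python3 tk.py k8
```

```text
9.05 [487.6 221.9 276.3] [ 3.1115e+00 -9.0000e-04 -3.3200e-02] [ 0.1  0.8 -8.1]
165 225 301 both -6.2 fromL -6.7 fromR -5.9
180 226 300 both -6.3 fromL -7.1 fromR -5.7
9.35 [487.6 221.9 276.3] [ 3.1115e+00 -9.0000e-04 -3.3200e-02] [-0.8  0.5 -8.2]
165 210 286 both 5.2 fromL 4.9 fromR 5.7
180 211 285 both 5.3 fromL 4.7 fromR 6.1
```

```bash
python3 -m handwheel '[[0,[0,0,0],[-0.1,0,0]],[0,[0,0,0],[-0.1,0,0]],[0,[0,0,0],[0,0,0]]]' >/dev/null
python3 tk.py k9
python3 -m handwheel '[[0,[0,0,0],[0,0,0]],[0,[0,0,0],[0,0,0]],[0,[0,0,0],[0,0,0]]]' >/dev/null
python3 tk.py k10
```

```text
9.65 [487.5 222.4 276.3] [ 3.0911e+00 -1.6000e-03 -3.2500e-02] [ 0.3 -0.  -9.2]
165 203 283 both 8.9 fromL 10.3 fromR 8.0
180 204 283 both 8.7 fromL 10.2 fromR 7.6
9.95 [487.6 221.9 276.3] [ 3.0915e+00 -1.6000e-03 -3.3300e-02] [-0.3  0.3 -8.9]
165 192 283 both 13.0 fromL 18.7 fromR 8.0
180 193 283 both 12.9 fromL 18.7 fromR 7.6
```

```bash
python3 -m handwheel '[[0,[0,0,0],[0,0,0]],[0,[0,0,0],[0,0,0]],[0,[0,0,0],[0,0,0]]]' >/dev/null
python3 tk.py k11
```

```text
10.25 [487.6 221.9 276.3] [ 3.0915e+00 -1.6000e-03 -3.3300e-02] [-0.   0.3 -8.2]
165 177 283 both 18.5 fromL 30.2 fromR 8.0
180 178 283 both 18.4 fromL 30.4 fromR 7.6
```

```bash
python3 -m handwheel '[[0,[0,0,0],[0,0,0]],[0,[0,0,0],[0,0,0]],[0,[0,0,0],[0,0,0]]]' >/dev/null
python3 tk.py k12
```

```text
10.55 [487.6 221.9 276.3] [ 3.0915e+00 -1.6000e-03 -3.3200e-02] [ 0.1 -0.5 -7.9]
165 158 283 both 25.3 fromL 44.7 fromR 8.0
180 158 283 both 25.7 fromL 45.9 fromR 7.6
```

```bash
python3 -m handwheel '[[0,[0,0,0],[0.25,0,0]],[0,[0,0,0],[0.25,0,0]],[0,[0,0,0],[0,0,0]]]' >/dev/null
python3 tk.py k13
```

```text
10.85 [487.9 220.7 276.3] [-3.1408e+00 -1.0000e-04 -3.5000e-02] [-0.1 -1.5 -8.3]
165 137 212 both 61.1 fromL 60.7 fromR 64.0
180 139 213 both 61.0 fromL 60.7 fromR 63.8
```

```bash
python3 -m handwheel '[[0,[0,0,0],[0,0,0]],[0,[0,0,0],[0,0,0]]]' >/dev/null
python3 tk.py k14
python3 -m handwheel '[[0,[0,0,0],[0,0,0]],[0,[0,0,0],[0,0,0]]]' >/dev/null
python3 tk.py k15
```

```text
11.067 [487.6 221.8 276.4] [ 3.1415 -0.     -0.0334] [-0.3 -0.4 -9.1]
165 127 202 both 68.8 fromL 68.4 fromR 72.1
180 129 203 both 68.8 fromL 68.4 fromR 72.0
11.283 [487.5 222.1 276.3] [ 3.1415e+00  1.0000e-04 -3.3000e-02] [-0.5  0.  -8.6]
165 122 196 both 73.1 fromL 72.2 fromR 77.0
180 123 198 both 73.1 fromL 73.1 fromR 76.1
```

The tube is nearly stopped at about 73 mm, over the panel. I'll hold for over 3 s.

```bash
Z='x'
python3 -m handwheel '[[0,[0,0,0],[0,0,0]],[0,[0,0,0],[0,0,0]],[0,[0,0,0],[0,0,0]],[0,[0,0,0],[0,0,0]],[0,[0,0,0],[0,0,0]],[0,[0,0,0],[0,0,0]],[0,[0,0,0],[0,0,0]],[0,[0,0,0],[0,0,0]]]' >/dev/null
python3 tk.py k16
python3 -m handwheel '[[0,[0,0,0],[0,0,0]],[0,[0,0,0],[0,0,0]],[0,[0,0,0],[0,0,0]],[0,[0,0,0],[0,0,0]],[0,[0,0,0],[0,0,0]],[0,[0,0,0],[0,0,0]],[0,[0,0,0],[0,0,0]],[0,[0,0,0],[0,0,0]]]' >/dev/null
python3 tk.py k17
python3 -m handwheel '[[0,[0,0,0],[0,0,0]],[0,[0,0,0],[0,0,0]],[0,[0,0,0],[0,0,0]],[0,[0,0,0],[0,0,0]],[0,[0,0,0],[0,0,0]],[0,[0,0,0],[0,0,0]],[0,[0,0,0],[0,0,0]],[0,[0,0,0],[0,0,0]]]' >/dev/null
python3 -m handwheel '[[0,[0,0,0],[0,0,0]],[0,[0,0,0],[0,0,0]],[0,[0,0,0],[0,0,0]],[0,[0,0,0],[0,0,0]],[0,[0,0,0],[0,0,0]],[0,[0,0,0],[0,0,0]],[0,[0,0,0],[0,0,0]],[0,[0,0,0],[0,0,0]]]' >/dev/null
python3 -m handwheel '[[0,[0,0,0],[0,0,0]],[0,[0,0,0],[0,0,0]],[0,[0,0,0],[0,0,0]],[0,[0,0,0],[0,0,0]],[0,[0,0,0],[0,0,0]],[0,[0,0,0],[0,0,0]]]' >/dev/null
python3 tk.py k18
```

```text
12.0 [487.6 221.9 276.3] [ 3.1416  0.     -0.0333] [ 0.3 -0.4 -7.3]
165 120 196 both 73.9 fromL 73.7 fromR 77.0
180 122 197 both 73.9 fromL 73.9 fromR 76.9
12.717 [487.6 221.9 276.3] [ 3.1416  0.     -0.0332] [-0.  -0.4 -9.3]
165 120 195 both 74.3 fromL 73.7 fromR 77.8
180 122 197 both 73.9 fromL 73.9 fromR 76.9
14.6 [487.6 221.9 276.3] [ 3.1415e+00  1.0000e-04 -3.3300e-02] [-0.6  0.2 -8.8]
165 120 195 both 74.3 fromL 73.7 fromR 77.8
180 122 197 both 73.9 fromL 73.9 fromR 76.9
```

Held for over 3 s with the tube steady at about 73 mm. The box is 490 mm away in -y, so I'll move with gentle ramps: 0.115 m/s² puts the tube's lag below its rolling resistance.

```bash
python3 -m handwheel '[[0,[0,-0.04,0],[0,0,0]],[0,[0,-0.08,0],[0,0,0]],[0,[0,-0.12,0],[0,0,0]],[0,[0,-0.16,0],[0,0,0]],[0,[0,-0.2,0],[0,0,0]],[0,[0,-0.24,0],[0,0,0]],[0,[0,-0.28,0],[0,0,0]],[0,[0,-0.32,0],[0,0,0]]]'
python3 -m handwheel '[[0,[0,-0.36,0],[0,0,0]],[0,[0,-0.4,0],[0,0,0]],[0,[0,-0.44,0],[0,0,0]],[0,[0,-0.48,0],[0,0,0]],[0,[0,-0.52,0],[0,0,0]],[0,[0,-0.56,0],[0,0,0]],[0,[0,-0.56,0],[0,0,0]],[0,[0,-0.56,0],[0,0,0]]]'
python3 -m handwheel '[[0,[0.04,-0.56,0],[0,0,0.04]],[0,[0.04,-0.56,0],[0,0,0.04]],[0,[0.04,-0.56,0],[0,0,0.04]],[0,[0.04,-0.56,0],[0,0,0.04]],[0,[0.04,-0.56,0],[0,0,0.04]],[0,[0.04,-0.56,0],[0,0,0.04]],[0,[0.04,-0.56,0],[0,0,0.04]],[0,[0.04,-0.56,0],[0,0,0.04]]]'
python3 -m handwheel '[[0,[0.04,-0.56,0],[0,0,0.04]],[0,[0.04,-0.56,0],[0,0,0.04]],[0,[0.04,-0.56,0],[0,0,0.04]],[0,[0.04,-0.56,0],[0,0,0.04]],[0,[0.04,-0.56,0],[0,0,0.04]],[0,[0.04,-0.56,0],[0,0,0.04]],[0,[0.04,-0.56,0],[0,0,0.04]],[0,[0.04,-0.56,0],[0,0,0.04]]]'
python3 -m handwheel '[[0,[0.04,-0.56,0],[0,0,0.04]],[0,[0.04,-0.56,0],[0,0,0.04]],[0,[0.04,-0.56,0],[0,0,0.04]],[0,[0.04,-0.56,0],[0,0,0.04]],[0,[0.04,-0.56,0],[0,0,0.04]],[0,[0.04,-0.56,0],[0,0,0.04]],[0,[0.04,-0.56,0],[0,0,0.04]],[0,[0.04,-0.56,0],[0,0,0.04]]]'
python3 -m handwheel '[[0,[0.05,-0.56,0],[0,0,0.05]],[0,[0.05,-0.56,0],[0,0,0.05]],[0,[0.05,-0.56,0],[0,0,0.05]],[0,[0.05,-0.52,0],[0,0,0]],[0,[0.05,-0.48,0],[0,0,0]],[0,[0,-0.44,0],[0,0,0]],[0,[0,-0.4,0],[0,0,0]],[0,[0,-0.36,0],[0,0,0]]]'
python3 -m handwheel '[[0,[0,-0.32,0],[0,0,0]],[0,[0,-0.28,0],[0,0,0]],[0,[0,-0.24,0],[0,0,0]],[0,[0,-0.2,0],[0,0,0]],[0,[0,-0.16,0],[0,0,0]],[0,[0,-0.12,0],[0,0,0]],[0,[0,-0.08,0],[0,0,0]],[0,[0,-0.04,0],[0,0,0]]]'
python3 tk.py k20
python3 -m handwheel '[[0,[0,0,0],[0,0,0]],[0,[0,0,0],[0,0,0]]]' >/dev/null
python3 tk.py k21;python3 snap.py tP top
```

```text
time: 15.32
tool_pos: [487.6, 192.5, 276.3]
eef_rot: [3.142, 0.0, -0.033]
force: [-0.9, 0.8, -9.2]
width: 0.274
grasp_force: 59.8
time: 15.98
tool_pos: [487.6, 114.1, 276.3]
eef_rot: [3.141, -0.0, -0.034]
force: [0.3, 0.3, -8.2]
width: 0.274
grasp_force: 59.7
time: 16.65
tool_pos: [493.9, 24.5, 276.4]
eef_rot: [3.141, -0.0, -0.001]
force: [0.8, 0.7, -8.7]
width: 0.273
grasp_force: 59.7
time: 17.32
tool_pos: [500.2, -65.1, 276.4]
eef_rot: [3.141, -0.0, 0.031]
force: [0.6, 0.1, -8.6]
width: 0.275
grasp_force: 59.7
time: 17.98
tool_pos: [506.8, -154.5, 276.3]
eef_rot: [3.142, -0.0, 0.063]
force: [1.0, -0.2, -8.9]
width: 0.271
grasp_force: 59.7
time: 18.65
tool_pos: [511.7, -231.7, 276.2]
eef_rot: [-3.141, 0.0, 0.078]
force: [0.5, 0.2, -9.2]
width: 0.272
grasp_force: 59.7
time: 19.32
tool_pos: [511.8, -259.8, 276.3]
eef_rot: [3.142, 0.0, 0.078]
force: [-0.3, 0.4, -8.8]
width: 0.272
grasp_force: 59.7
19.317 [ 511.8 -259.8  276.3] [3.1416 0.     0.0777] [-0.3  0.4 -8.8]
165 116 194 both 76.1 fromL 76.8 fromR 78.6
180 118 195 both 76.2 fromL 77.0 fromR 78.6
19.533 [ 511.8 -259.4  276.3] [-3.1414  0.      0.0781] [-0.3  0.3 -8.6]
165 116 194 both 76.1 fromL 76.8 fromR 78.6
180 118 195 both 76.2 fromL 77.0 fromR 78.6
tP 19.5833 [ 511.8 -259.4  276.3] [-3.1415  0.      0.0781] [-0.001 -0.    -0.    -0.001  0.002 -0.001 -0.   ]
```

```bash
python3 -m handwheel '[[0,[0,-0.04,0],[0,0,0]],[0,[0,-0.08,0],[0,0,0]],[0,[0,-0.1,-0.1],[0,0,0]],[0,[0,-0.1,-0.2],[0,0,0]],[0,[0,-0.07,-0.3],[0,0,0]],[0,[0,-0.04,-0.4],[0,0,0]],[0,[0,0,-0.5],[0,0,0]],[0,[0,0,-0.5],[0,0,0]]]' >/dev/null
python3 -m handwheel '[[0,[0,0,-0.5],[0,0,0]],[0,[0,0,-0.5],[0,0,0]],[0,[0,0,-0.5],[0,0,0]],[0,[0,0,-0.5],[0,0,0]],[0,[0,0,-0.4],[0,0,0]],[0,[0,0,-0.3],[0,0,0]],[0,[0,0,-0.2],[0,0,0]],[0,[0,0,-0.1],[0,0,0]]]' >/dev/null
python3 -m handwheel '[[0,[0,0,-0.1],[0,0,0]],[0,[0,0,-0.1],[0,0,0]],[0,[0,0,-0.1],[0,0,0]],[0,[0,0,-0.05],[0,0,0]],[0,[0,0,0],[0,0,0]]]'
python3 tk.py k22;python3 snap.py sP side
python3 -c "
import cv2,numpy as np
s=cv2.imread('pics/sP.png')[90:250,200:400]
cv2.imwrite('pics/m3.png',np.hstack([cv2.resize(cv2.imread('pics/k22.png'),(400,300)),cv2.resize(s,(375,300))]))"
```

```text
time: 21.38
tool_pos: [511.7, -268.3, 169.2]
eef_rot: [3.142, 0.0, 0.078]
force: [-0.2, -0.4, -8.5]
width: 0.273
grasp_force: 59.8
21.383 [ 511.7 -268.3  169.2] [3.1416e+00 1.0000e-04 7.7800e-02] [-0.2 -0.4 -8.5]
165 116 194 both 76.1 fromL 76.8 fromR 78.6
180 117 195 both 76.6 fromL 77.8 fromR 78.6
sP 21.4333 [ 511.8 -268.3  169.4] [ 3.1415 -0.      0.0777] [-0.001 -0.003 -0.003 -0.003 -0.001 -0.     0.001]
```

View pics/m3.png

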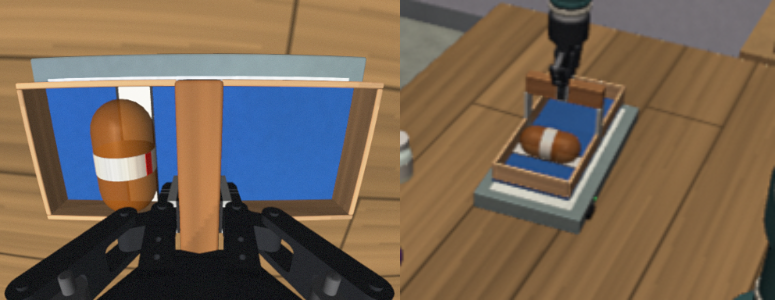

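The wrist view shows the tube lying over the panel at (123,155) and the box edge centred behind the tray. The side view shows the tray square over the box, so I'll lower it slowly.

```bash
python3 -m handwheel '[[0,[0,0,-0.07],[0,0,0]],[0,[0,0,-0.07],[0,0,0]],[0,[0,0,-0.07],[0,0,0]],[0,[0,0,-0.07],[0,0,0]],[0,[0,0,-0.07],[0,0,0]],[0,[0,0,-0.07],[0,0,0]],[0,[0,0,-0.06],[0,0,0]],[0,[0,0,0],[0,0,0]]]'
python3 -m handwheel '[[0,[0,0,-0.04],[0,0,0]],[0,[0,0,-0.04],[0,0,0]],[0,[0,0,0],[0,0,0]]]'
python3 tk.py k23
```

```text
time: 22.15
tool_pos: [511.6, -268.2, 159.4]
eef_rot: [-3.141, 0.001, 0.078]
force: [0.1, -0.2, -9.3]
width: 0.273
grasp_force: 59.7
time: 22.4
tool_pos: [511.7, -268.2, 158.0]
eef_rot: [-3.142, 0.0, 0.078]
force: [-1.0, 0.4, -8.3]
width: 0.272
grasp_force: 59.8
22.4 [ 511.7 -268.2  158. ] [-3.1415e+00  2.0000e-04  7.7800e-02] [-1.   0.4 -8.3]
165 116 194 both 76.1 fromL 76.8 fromR 78.6
180 117 195 both 76.6 fromL 77.8 fromR 78.6
```

```bash
python3 -m handwheel '[[0,[0,0,-0.03],[0,0,0]],[0,[0,0,-0.03],[0,0,0]],[0,[0,0,0],[0,0,0]]]'|grep -E "pos|force|rot"
python3 -m handwheel '[[0,[0,0,-0.03],[0,0,0]],[0,[0,0,0],[0,0,0]]]'|grep -E "pos|force|rot"
python3 tk.py k24
```

```text
tool_pos: [511.9, -268.4, 157.1]
eef_rot: [3.141, -0.0, 0.078]
force: [0.2, -0.2, -7.8]
grasp_force: 59.9
tool_pos: [511.9, -268.5, 156.8]
eef_rot: [3.141, -0.0, 0.078]
force: [-0.8, -0.4, -3.7]
grasp_force: 60.5
22.867 [ 511.9 -268.5  156.8] [ 3.1412e+00 -3.0000e-04  7.7500e-02] [-0.8 -0.4 -3.7]
165 115 194 both 76.5 fromL 77.6 fromR 78.6
180 117 195 both 76.6 fromL 77.8 fromR 78.6
```

Contact made: the supported weight dropped from 8.5 to 3.7 N. I'll ease down a touch, open slowly and check.

```bash
python3 -m handwheel '[[0,[0,0,-0.04],[0,0,0]],[0,[0,0,0],[0,0,0]],[0.28,[0,0,0],[0,0,0]],[0.3,[0,0,0],[0,0,0]],[0.33,[0,0,0],[0,0,0]],[0.37,[0,0,0],[0,0,0]],[0.42,[0,0,0],[0,0,0]],[0.5,[0,0,0],[0,0,0]]]'
python3 -m handwheel '[[0.6,[0,0,0],[0,0,0]],[0.7,[0,0,0],[0,0,0]],[0.7,[0,0,0],[0,0,0]],[0.7,[0,0,0],[0,0,0]]]'
python3 tk.py k25
```

```text
time: 23.58
tool_pos: [512.1, -268.2, 155.5]
eef_rot: [3.142, -0.0, 0.078]
force: [-0.3, -1.0, 0.2]
width: 0.499
grasp_force: 0.0
time: 23.92
tool_pos: [511.8, -268.3, 155.5]
eef_rot: [3.142, -0.0, 0.078]
force: [-0.2, 1.0, -0.6]
width: 0.699
grasp_force: 0.0
23.917 [ 511.8 -268.3  155.5] [ 3.1416 -0.      0.0777] [-0.2  1.  -0.6]
165 115 194 both 76.5 fromL 77.6 fromR 78.6
180 116 195 both 77.0 fromL 78.6 fromR 78.6
```

```bash
python3 -m handwheel '[[0.7,[0,0,0.2],[0,0,0]],[0.7,[0,0,0.4],[0,0,0]],[0.7,[0,0,0.6],[0,0,0]],[0.7,[0,0,0.8],[0,0,0]],[0.7,[0,0,0.8],[0,0,0]],[0.7,[0,0,0.8],[0,0,0]],[0.7,[0,0,0.8],[0,0,0]],[0.7,[0,0,0.8],[0,0,0]]]'|grep -E "pos|force"
python3 -m handwheel '[[0.7,[0,0,0.8],[0,0,0]],[0.7,[0,0,0.6],[0,0,0]],[0.7,[-0.5,0,0.4],[0,0,0]],[0.7,[-0.8,0,0.2],[0,0,0]],[0.7,[-0.8,0,0],[0,0,0]],[0.7,[-0.5,0,0],[0,0,0]],[0.7,[0,0,0],[0,0,0]],[0.7,[0,0,0],[0,0,0]]]'|grep -E "pos|force"
python3 snap.py wF wrist;python3 snap.py sF side
python3 -c "
import cv2,numpy as np
s=cv2.imread('pics/sF.png')[90:250,200:400]
cv2.imwrite('pics/m4.png',np.hstack([cv2.resize(cv2.imread('pics/wF.png'),(400,300)),cv2.resize(s,(375,300))]))"
```

```text
tool_pos: [512.0, -268.3, 261.8]
force: [0.4, -0.1, 0.2]
grasp_force: 0.0
tool_pos: [459.4, -268.4, 299.7]
force: [0.1, 0.7, -0.3]
grasp_force: 0.0
wF 25.3 [ 459.4 -268.4  299.7] [ 3.1412e+00 -2.0000e-04  7.6900e-02] [-0.012  0.021 -0.008 -0.023 -0.    -0.003 -0.003]
sF 25.35 [ 460.  -268.3  299.6] [ 3.1415e+00 -5.0000e-04  7.7600e-02] [-0.011  0.014 -0.003 -0.013 -0.002 -0.    -0.   ]
```

View pics/m4.png

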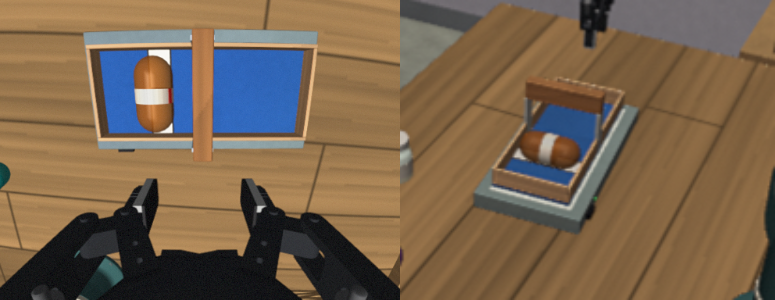

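The wrist view shows the tray centred and square on the box. The tube at (153,93) lies over the panel and the gripper is clear, so I'll hand it in.

```bash
python3 -c "
from plant import manip
print(manip.job_done())"
```

```text
the job is handed in; nothing more can be done
None
```

The job is handed in, with no verdict returned: the tray is released, square in the middle of the light box, with the tube at rest on the white panel (tray y about 76 mm), after being held there in the air for over 3 s.

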